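# Gauge the channel depth of a board carrier and set the status slide

## Robot

A 7-joint arm with a two-finger parallel gripper is mounted at the origin on a cart in front of the work surface, level with it; the furniture and walls round the work are solid. World frame = base frame: x ahead of the robot, y to its left, z up, the work surface at z = 0. Lengths are in m, angles in rad, forces in N, time in s.
With the tool pointing down it reaches from about 0.4 to 0.9 m from the base axis. Payload 5.5 kg.
Tool frame: the origin (TCP) lies at the very end of the fingers, on their centre line; the grasp point (between the pads) lies 19 mm behind it; z points along the fingers, y is the line along which they close (so a half turn about z gives the same grasp; the last joint's range is limited). The gripper opens to 85 mm and grips with 20 to 120 N. Pads are 22 mm wide; open, the fingers measure 114 mm over their backs; the gripper's body (76 mm by 85 mm) begins 54 mm behind the grasp point. The pads swing forward as they close: fully open they stand 13 mm farther back than shut.
Start: joints at [1.376, 0.501, -0.427, 1.55, 0.221, 1.138, -0.21], TCP at [0.287, -0.583, 0.203] pointing down, gripper open.
Joint ranges: [-2.88, 2.88], [-0.31, 2.03], [-1.54, 1.56], [0.2, 2.42], [-1.41, 4.55], [0.19, 2.02], [-2.57, 2.57]. Speed limits (rad/s): [2.57, 2.57, 3.14, 3.14, 3.14, 3.14, 3.14].

## Interface

Orientations are given as a 3x3 rotation matrix whose columns are the frame's x, y, z axes.
In Python, from plant import arm gives the robot as it stands. The module is installed in compiled form; this text tells all that it offers. Calls block until the motion is done:
- arm.move_ptp(position, orientation): joint-space move of the TCP to a pose.
- arm.move_linear(position, speed=0.15, rotation=None, force_limit=None): straight line of the TCP; rotation=None keeps the orientation; speed is the mean speed in m/s. With force_limit (N) it stops when the force on the tool has changed by that much, and returns True; else False.
- arm.movej(angles): joint-space move.
- arm.open_gripper() and arm.clamp(grip_force=None): open the fingers fully, or close them until they stop; grip_force is the grip in N (None keeps the last).
- arm.sleep(seconds).
- arm.ik(position, orientation): joint angles nearest the present ones, or None.
- arm.sense(): the state.
- arm.snapshot(name): name is "side" or "top" or "wrist"; returns a dict with "image" (384x512x3 uint8, blue, green, red), "intrinsics" (3x3 intrinsics, pixels), "camera_from_world" (4x4, takes a point from world to camera coordinates). Camera axes: x right, y down, z forward; pixel columns grow to the right and rows downward; lengths in m; the calibration is good to about 2 mm. The wrist camera is an equidistant fisheye: a pixel r from the principal point sees the ray r / f radians off the axis. A picture is of the moment at which its call begins. There is no depth.
A pose or a line that the arm cannot do raises arm.PlanningError and nothing moves.
- arm.job_done(): hands the job in; it is judged then, once.
The state is a dict: "t": time; "qpos": joint angles; "joint_velocities": joint speeds; "effort": joint torques, N m; "tcp_pos": TCP position; "ee_rot": TCP orientation; "contact_force": force on the tool from outside, world axes, zero at the start; "moment": the same for the moment, N m; "grip_width": opening from 0.0 (shut) to 1.0 (fully open); "grasp_force": force on a finger pad.
Only numpy, scipy, OpenCV 4.12 (cv2) and the standard library are available. Lean on these libraries where they do the work, as an engineer would, in place of code of your own. Each camera call takes 0.05 s, during which the arm holds its last target. There are 200 camera calls.

## Task

Slide the grey carrier plate along its guide rails until its channel is centred under the gauge's probe, then press the black cap of the gauge down until its foot sits flat and firm on the plate, and let it rise again. The needle keeps the reading: push the status slide fully to its green (left) end if the needle has stopped in the green, or fully to its red (right) end if it has stopped in the red. Leave the carrier where it was measured and do not disturb the things lying around.

Things in the scene. Friction and masses are not known exactly. Their poses are not given: they have to be found in the camera images.
- station: Fixed station: dark bed 80 x 505 mm, top z 12 mm. Origin on the worktop below the probe axis; own y points left along the bed (yaw within 0.1 rad), from -250 to +255 mm; x away from the robot. Rails: inner faces x = +-26.6, tops z 20, y -240 to +75 mm. Column x 38 to 58, y +-20, top z 128 mm. Status slide base y 134 to 246 mm: left half green, right half red.
- carrier: Loose grey plate 50 (x) x 160 (y) x 26 mm, about 0.4 kg, lying between the rails, top at z 38 mm; starts to the right, its channel 55 to 105 mm right of the probe. Origin: centre of underside; y points left. Right end face at own y = -80 mm, 18 mm of it above the rails. A channel 16 mm wide, 4 to 14 mm deep (unknown), crosses it along x at own y = +50 mm. Stays where pushed.
- channel (a point): Centre of the mouth of the carrier's channel, in the plate's top face (50 mm left of the carrier's origin, 130 mm from its right end face). Centred when its y in the station's frame is 0.
- probe_tip (a point): Tip of the gauge's steel probe, 5 mm across, on the station's z axis; at rest 50 mm above the worktop (12 mm above the plate's top). A light spring (1.3 to 2.4 N) in the head pushes it out 18 mm below the foot.
- press_cap (a point): Centre of the top of the gauge's black press cap, 36 mm in diameter, on the station's z axis, at rest 168 mm above the worktop. Below it hang a dial 52 mm in diameter facing the robot, tilted up 45 degrees, a blue body 36 mm wide and a steel foot 36 (x) x 46 (y) mm.
- gauge_head (a joint): Downward travel of the sprung gauge head in m: 0 at rest (up), 0.030 when the foot sits on the carrier, at most 0.034 with nothing below. Springs back up. About 2.5 N to start, about 9 N when the foot touches; press on to about 14 N to seat it firmly.
- needle (a joint): Drag needle in rad: 0 before measuring (pointing up-left on the dial); turns right 0.133 rad for each mm the probe is pushed in, and stays at the largest angle reached, for good. Foot flat: 0.53 (channel 14 mm deep) to 1.87 (4 mm). Green 0.35 to 1.2 (left), red 1.2 to 2.4 (right; too shallow). Pressing the probe on the plate's top runs it to 2.4 and spoils the measurement.
- status_slide (a joint): Position of the black status slide in m along the station's y: -0.03 = fully at the red end (right), +0.03 = fully at the green end (left); starts within 8 mm of the middle. Stays where it is pushed, friction about 1.5 N.
- status_knob (a point): Centre of the top of the status slide's upright black knob, 15 mm in diameter, 57.5 mm above the worktop, at x = 0, y = 190 mm + slide position in the station's frame. The knob stands 36 mm above the slide's base (base top at z = 20 mm).
- flush_cutters: Flush cutters with red handles, 71 x 134 x 12 mm, lying to the left of the station: a bystander. Origin: centre of its underside.
- adaptor_1: White plug adaptor, 55 x 56 x 26 mm, lying to the right of the station: a bystander. Origin: centre of its underside.
- tape_amber: Amber tape roll, 60 mm in diameter, 12 mm high, lying further to the right: a bystander. Origin: centre of its underside.

How it is judged:
By the outcome, as a careful person would: the job done as asked, in the order asked, and still so for the second after the job is handed in, with the robot touching nothing.
It also fails if it takes over 54 s, if anything falls off the work surface, if the arm or the gripper's body presses on something with over 40 N, if the wrist force passes 120 N, or if a joint passes its speed limit or range.

## Working session

There is one attempt and no reset: what is moved stays moved. The work goes in short steps, each a Python script; the robot and the scene stay as the last script left them, time stands still between calls to the robot, and variables do not carry over. Pictures are saved under pics/ and viewed, at most 10 in all, crops included, and the job is handed in when it is done.

```bash
mkdir -p pics; cat > h.py <<'E'
import numpy as np, cv2
from plant import arm
def ray(s,px):
    K=s["intrinsics"];T=s["camera_from_world"];R=T[:3,:3]
    d=R.T@np.linalg.solve(K,[px[0],px[1],1.]);return -R.T@T[:3,3],d
def onplane(s,px,z):
    c,d=ray(s,px);return c+d*(z-c[2])/d[2]
def proj(s,p):
    q=s["camera_from_world"]@np.r_[p,1];u=s["intrinsics"]@q[:3];return u[:2]/u[2]
E
python3 - <<'E'
from h import *
ims=[]
for n in("top","side"):
    s=arm.snapshot(n);cv2.imwrite(f"pics/{n}0.png",cv2.resize(s["image"],(800,600),interpolation=cv2.INTER_CUBIC))
    np.save(f"{n}0.npy",s,allow_pickle=True)
    print(n,ray(s,(256,192)),s["intrinsics"][0])
print(arm.sense()["t"])
E
```

```text
top (array([ 0.33548469, -0.05670087,  1.33885468]), array([ 0.13834387, -0.01552707, -0.99027612])) [387.98365519   0.         256.4906352 ]
side (array([ 0.37288028, -1.11108196,  0.87567354]), array([ 0.095879  ,  0.81279679, -0.57469254])) [350.14206458   0.         257.32858315]
0.1
```

View pics/top0.png

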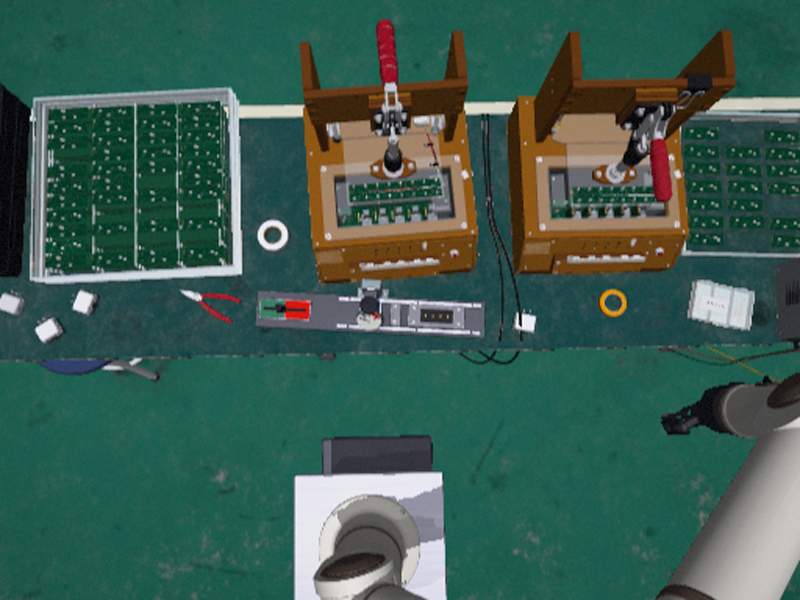

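View pics/side0.png

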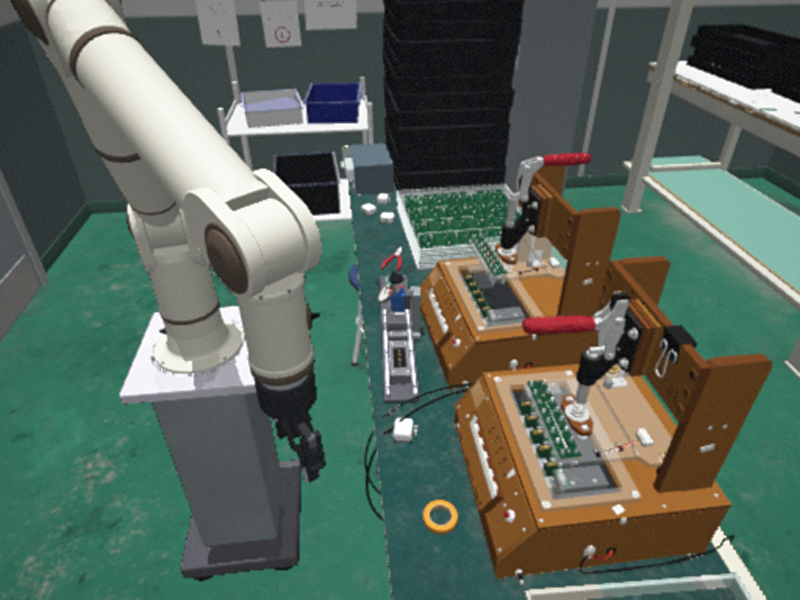

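The top view shows the bed spanning (257,308)–(484,320), the cap at (369,304), the carrier at about (430,315) and the adaptor at (525,322) just right of the bed. I'll zoom in on the station.

```bash
python3 - <<'E'
from h import *
s=np.load("top0.npy",allow_pickle=True).item()
c=s["image"][180:222,158:318]
cv2.imwrite("pics/crop1.png",cv2.resize(c,None,fx=5,fy=5,interpolation=cv2.INTER_CUBIC))
for n,p,z in[("TL",(258,291),.012),("BL",(257,326),.012),("TR",(484,303),.012),("BR",(483,337),.012),("cap",(369,304),.168),("adapt",(525,322),.026),("fixture",(320,280),0),("edge",(300,358),0)]:
    print(n,onplane(s,np.array(p)/1.5625,z).round(4))
E
```

```text
TL [0.5471 0.2355 0.012 ]
BL [0.4695 0.2369 0.012 ]
TR [ 0.5105 -0.2632  0.012 ]
BR [ 0.4352 -0.258   0.012 ]
cap [ 0.4924 -0.0145  0.168 ]
adapt [ 0.4651 -0.349   0.026 ]
fixture [0.5712 0.1002 0.    ]
edge [0.3982 0.1447 0.    ]
```

View pics/crop1.png

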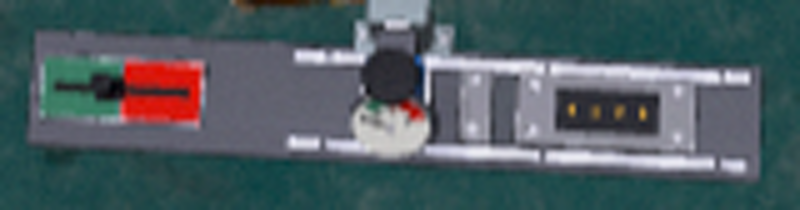

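```bash
cat >> h.py <<'E'
import json,os
def load():
    d=json.load(open("st.json"));return np.array(d["o"]),d["yaw"]
def W(p):
    o,a=load();c,s=np.cos(a),np.sin(a)
    return np.array([o[0]+c*p[0]-s*p[1],o[1]+s*p[0]+c*p[1],p[2]])
def S(p):
    o,a=load();c,s=np.cos(a),np.sin(a);d=np.array(p)[:2]-o[:2]
    return np.array([c*d[0]+s*d[1],-s*d[0]+c*d[1]])
def down(yaw_off=0.):
    a=load()[1]+yaw_off;c,s=np.cos(a),np.sin(a)
    return np.array([[c,s,0],[s,-c,0],[0,0,-1.]])
E
python3 - <<'E'
from h import *
s=np.load("top0.npy",allow_pickle=True).item()
f=lambda p,z:onplane(s,(np.array(p)+.5)/5-.5+np.array([158,180]),z)
TL,BL,TR,BR=[f(p,.012) for p in[(36,32),(30,143),(760,67),(755,180)]]
L=(TL+BL)/2;R=(TR+BR)/2;y=(L-R)[:2];ln=np.linalg.norm(y);y/=ln;yaw=np.arctan2(-y[0],y[1])
o=L[:2]*(250/505)+R[:2]*(255/505)
print("len",ln,"wid",np.linalg.norm(TL-BL),np.linalg.norm(TR-BR),"yaw",yaw,o)
json.dump(dict(o=list(o),yaw=yaw),open("st.json","w"))
for n,p,z in[("cap",(391,75),.168),("rend",(694,115),.038),("chR",(518,105),.038),("chL",(490,105),.038),("lend",(460,105),.038),("knob",(108,88),.0575),("railR",(749,165),.020),("railRt",(749,76),.020)]:
    w=f(p,z);print(n,w.round(4),S(w).round(4))
print(arm.sense()["ee_rot"].round(2))
for p in[(0,-.235,.08),(0,-.235,.024),(0,-.145,.024),(0,0,.2),(0,0,.13),(0,.23,.03),(0,.15,.03)]:
  for off in(0,np.pi,np.pi/2,-np.pi/2):
    q=arm.ik(W(p),down(off));print(p,round(off,2),None if q is None else np.round(q,2))
E
```

```text
len 0.4989987715364604 wid 0.07690624284801308 0.07844830373777785 yaw -0.06997277489571997 [ 0.49189545 -0.01310322]
cap [ 0.4923 -0.0134  0.168 ] [ 0.0004 -0.0003]
rend [ 0.4784 -0.2128  0.038 ] [ 0.0005 -0.2001]
chR [ 0.4876 -0.094   0.038 ] [ 0.0013 -0.081 ]
chL [ 0.4879 -0.0751  0.038 ] [ 0.0004 -0.0621]
lend [ 0.4883 -0.0549  0.038 ] [-0.0006 -0.0419]
knob [0.5021 0.1785 0.0575] [-0.0032  0.1919]
railR [ 0.4453 -0.2513  0.02  ] [-0.0299 -0.2409]
railRt [ 0.5065 -0.2537  0.02  ] [ 0.0314 -0.239 ]
[[ 0.9   0.44 -0.  ]
 [ 0.44 -0.9   0.  ]
 [ 0.   -0.   -1.  ]]
(0, -0.235, 0.08) 0 [ 0.79  0.46 -0.44  1.94  0.27  0.8  -1.44]
(0, -0.235, 0.08) 3.14 [ 1.17  0.63 -0.96  1.93  0.65  0.93  1.39]
(0, -0.235, 0.08) 1.57 [ 1.    0.53 -0.72  1.93  0.46  0.85 -0.03]
(0, -0.235, 0.08) -1.57 [-0.39  0.74  1.13  1.97 -0.82  0.98 -2.07]
(0, -0.235, 0.024) 0 [ 0.74  0.55 -0.39  1.96  0.32  0.69 -1.49]
(0, -0.235, 0.024) 3.14 [ 1.11  0.71 -0.88  1.95  0.74  0.84  1.32]
(0, -0.235, 0.024) 1.57 [ 0.94  0.61 -0.64  1.96  0.53  0.75 -0.09]
(0, -0.235, 0.024) -1.57 [-0.38  0.88  1.13  2.   -1.    0.97 
[... 580 characters left out ...]
, 0, 0.13) 3.14 [ 0.85  0.51 -1.1   1.99  0.56  0.97  0.98]
(0, 0, 0.13) 1.57 [ 0.74  0.43 -0.93  2.    0.44  0.92 -0.49]
(0, 0, 0.13) -1.57 [-1.02  0.71  1.36  2.05 -0.8   1.08 -2.48]
(0, 0.23, 0.03) 0 [-0.46  0.53  0.01  1.93 -0.01  0.68 -2.08]
(0, 0.23, 0.03) 3.14 [ 0.1   0.65 -0.72  1.91  0.58  0.8   0.57]
(0, 0.23, 0.03) 1.57 [ 0.2   0.71 -0.86  1.91  0.71  0.86 -1.1 ]
(0, 0.23, 0.03) -1.57 [ 0.44  1.03 -1.31  1.9   1.11  1.18  1.77]
(0, 0.15, 0.03) 0 [ 0.24  0.6  -0.7   1.99  0.56  0.75 -2.43]
(0, 0.15, 0.03) 3.14 [ 0.3   0.62 -0.77  1.99  0.62  0.78  0.66]
(0, 0.15, 0.03) 1.57 [ 0.26  0.6  -0.72  1.99  0.58  0.76 -0.88]
(0, 0.15, 0.03) -1.57 [ 0.61  0.99 -1.31  1.98  1.09  1.14  1.88]
```

```bash
python3 - <<'E'
from h import *
R=down(np.pi/2)
arm.clamp(20)
arm.move_ptp(W((0,-.235,.10)),R)
s=arm.snapshot("wrist");cv2.imwrite("pics/w1.png",s["image"])
arm.move_linear(W((0,-.235,.027)),speed=.1)
print(arm.sense()["contact_force"].round(2))
arm.move_linear(W((0,-.150,.027)),speed=.05)
st=arm.sense();print(st["t"],S(st["tcp_pos"]),st["tcp_pos"],st["contact_force"].round(2))
s=arm.snapshot("top");np.save("top1.npy",s,allow_pickle=True)
w=arm.snapshot("wrist");np.save("w2.npy",w,allow_pickle=True)
c=s["image"][180:222,158:318]
c=cv2.resize(c,None,fx=5,fy=5,interpolation=cv2.INTER_CUBIC)
w2=cv2.resize(w["image"],(512,384))
p=np.zeros((210+384,800,3),np.uint8);p[:210]=c;p[210:,:512]=w2
cv2.imwrite("pics/p2.png",p)
E
```

```text
[0.51 0.37 0.13]
5.125 [-4.97681443e-05 -1.50366807e-01] [ 0.4813328  -0.16309859  0.02696099] [ 0.05 -0.01  0.66]
```

View pics/p2.png

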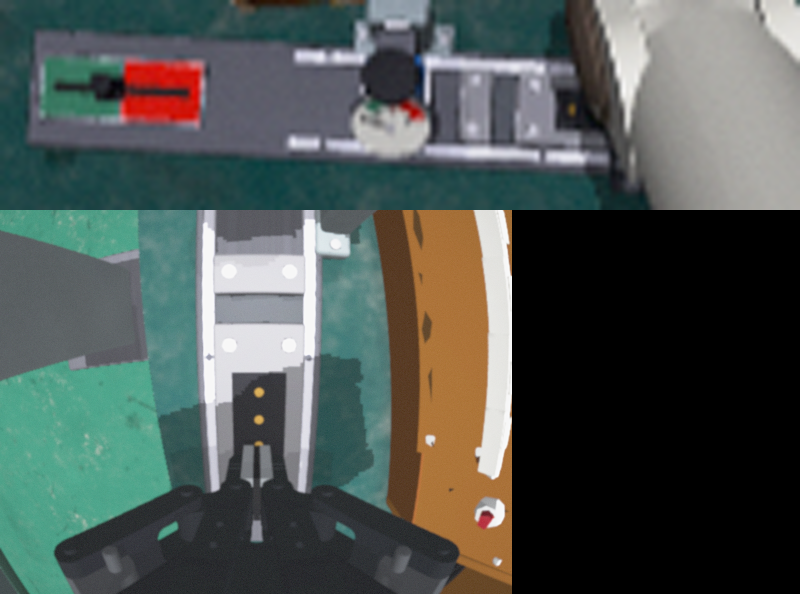

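The carrier's channel still appears at crop x 490–518, so it seems not to have moved. I'll check the wrist geometry before going further.

```bash
cat >> h.py <<'E'
def fproj(s,p):
    q=(s["camera_from_world"]@np.r_[p,1])[:3];K=s["intrinsics"]
    th=np.arctan2(np.hypot(q[0],q[1]),q[2]);u=q[:2]/np.hypot(q[0],q[1])*th
    return np.array([K[0,0]*u[0]+K[0,2],K[1,1]*u[1]+K[1,2]])
def fplane(s,px,z):
    K=s["intrinsics"];T=s["camera_from_world"];R=T[:3,:3]
    u=np.array([(px[0]-K[0,2])/K[0,0],(px[1]-K[1,2])/K[1,1]]);th=np.linalg.norm(u)
    d=R.T@np.r_[u/th*np.sin(th),np.cos(th)];c=-R.T@T[:3,3];return c+d*(z-c[2])/d[2]
E
python3 - <<'E'
from h import *
w=np.load("w2.npy",allow_pickle=True).item();st=arm.sense()
print("tcp px",fproj(w,st["tcp_pos"]), st["grip_width"],st["tcp_pos"])
T=w["camera_from_world"];print("cam",-T[:3,:3].T@T[:3,3],T[2,:3])
for n,px in[("chfar",(259,85)),("chnear",(259,112)),("pin1",(259,182)),("lend",(259,45)),("ftip",(257,235))]:
    print(n,S(fplane(w,px,.038)).round(4))
top=np.load("top1.npy",allow_pickle=True).item()
print("top px of tcp (crop)",(proj(top,st["tcp_pos"])-[158,180]+.5)*5-.5)
a=np.load("top0.npy",allow_pickle=True).item()["image"][180:222,158:318].astype(int);b=top["image"][180:222,158:318].astype(int)
print("diff cols",np.abs(a-b).sum(2)[15:28].max(0)[84:115])
E
```

```text
tcp px [256.52774453 230.74642341] 0.0029480610203287314 [ 0.48132954 -0.16300265  0.02695927]
cam [ 0.48636204 -0.08993457  0.19745752] [-0.02029983 -0.2852223  -0.9582464 ]
chfar [ 0.0012 -0.0635]
chnear [ 0.0013 -0.078 ]
pin1 [ 0.0013 -0.1164]
lend [ 0.0013 -0.0415]
ftip [ 0.0002 -0.1482]
top px of tcp (crop) [619.01810775 113.96531175]
diff cols [ 34  35  28  17  22  22  20  28  28  30  28  31  22  28  18  24  25  21
  20  28  25  28  30  30  29  27 185 192 182 183 175]
```

```bash
python3 - <<'E'
from h import *
s=arm.snapshot("side");t=arm.sense()
q=proj(s,W((0,-.150,.03))).astype(int);print(q,proj(s,W((0,-.2,.038))))
c=s["image"][q[1]-40:q[1]+40,q[0]-50:q[0]+50]
w=arm.snapshot("wrist")["image"][90:250,170:350]
p=np.zeros((480,800,3),np.uint8)
c=cv2.resize(c,(400,320),interpolation=cv2.INTER_CUBIC);p[:320,:400]=c
w=cv2.resize(w,(400,356),interpolation=cv2.INTER_CUBIC);p[:356,400:]=w
cv2.imwrite("pics/p3.png",p)
print(t["effort"].round(2),t["contact_force"].round(2),t["moment"].round(2))
E
```

```text
[255 231] [255.99197334 239.55999687]
[-0.000e+00 -4.681e+01 -9.150e+00 -1.810e+01  1.000e-02  0.000e+00
  0.000e+00] [ 0.18 -0.33 -0.17] [ 0.05  0.03 -0.03]
```

View pics/p3.png

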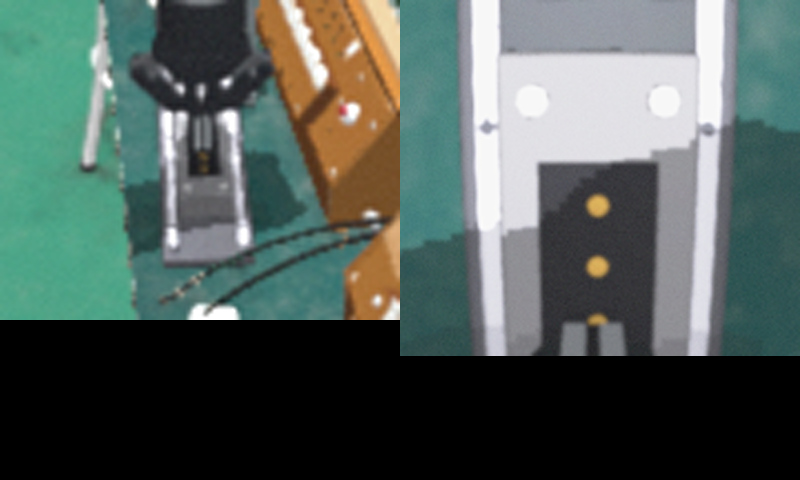

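```bash
python3 - <<'E'
from h import *
a=cv2.imread("pics/w1.png");b=np.load("w2.npy",allow_pickle=True).item()["image"]
for im in(a,b):
    print(im[222:246,251].sum(1),im[222:246,262].sum(1))
p=np.hstack([cv2.resize(i[180:280,190:320],(400,308),interpolation=cv2.INTER_CUBIC) for i in(a,b)]);cv2.imwrite("pics/p4.png",p)
E
```

```text
[240 253 247 257 266 246 250 257 248 248 239 244 287 343 394 412 414 396
 406 411 416 413 402 404] [221 231 228 229 227 228 227 226 230 236 238 245 273 342 392 419 413 415
 409 413 418 410 409 407]
[151 159 153 171 170 157 174 152 165 145 138 158 209 297 357 388 385 380
 378 387 389 388 382 382] [167 167 173 168 160 167 147 160 143 188 257 307 368 377 384 387 382 390
 382 385 391 389 388 383]
```

View pics/p4.png

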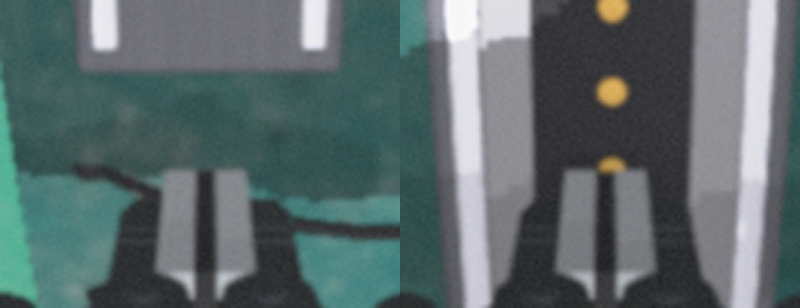

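The fingertip row (234) is the same in both pictures, so the plate isn't hiding the tips. They passed above the plate, which means they end well above the nominal TCP. I'll find the real tip height by touching the bed gently.

```bash
python3 - <<'E'
from h import *
arm.move_linear(W((0,-.150,.06)),speed=.15)
arm.move_linear(W((0,-.233,.06)),speed=.2)
arm.move_linear(W((0,-.233,.027)),speed=.15)
try:
    r=arm.move_linear(W((0,-.233,-.025)),speed=.03,force_limit=4)
except arm.PlanningError as e: r=e
st=arm.sense();print(r,st["t"],st["tcp_pos"],st["contact_force"].round(2))
E
```

```text
True 7.9167 [ 0.47549072 -0.2454378  -0.01607678] [-0.6  -0.07  6.93]
```

The tips touch the bed (z = 12 mm) with the TCP at −16 mm, so they really end 28 mm behind the reported TCP. I'll correct for that from here on.

```bash
echo 'TIP=.028' >> h.py; python3 - <<'E'
from h import *
z=.026-TIP
arm.move_linear(W((0,-.233,z)),speed=.1)
arm.move_linear(W((0,-.150,z)),speed=.05)
st=arm.sense();print(st["t"],S(st["tcp_pos"]),st["contact_force"].round(2))
s=arm.snapshot("top");w=arm.snapshot("wrist");np.save("w3.npy",w,allow_pickle=True)
c=cv2.resize(s["image"][180:222,158:318],None,fx=5,fy=5,interpolation=cv2.INTER_CUBIC)
p=np.zeros((594,800,3),np.uint8);p[:210]=c;p[210:,:512]=w["image"];cv2.imwrite("pics/p5.png",p)
g=cv2.cvtColor(w["image"],cv2.COLOR_BGR2GRAY)
print([int(v) for v in g[0:200:2,258]])
E
```

```text
10.025 [ 3.01384008e-05 -1.50010765e-01] [-0.58 -1.09 -0.44]
[220, 220, 219, 220, 219, 219, 218, 219, 220, 219, 221, 218, 219, 220, 220, 220, 220, 220, 185, 90, 88, 86, 88, 98, 97, 96, 100, 202, 238, 238, 237, 237, 237, 198, 100, 103, 101, 101, 101, 102, 99, 102, 102, 98, 103, 211, 238, 238, 237, 237, 238, 203, 96, 100, 100, 99, 97, 100, 103, 100, 101, 97, 99, 159, 238, 237, 237, 237, 237, 226, 102, 97, 98, 96, 97, 93, 95, 97, 95, 94, 83, 149, 237, 237, 237, 236, 236, 198, 91, 68, 63, 65, 60, 61, 62, 63, 121, 157, 156, 155]
```

View pics/p5.png

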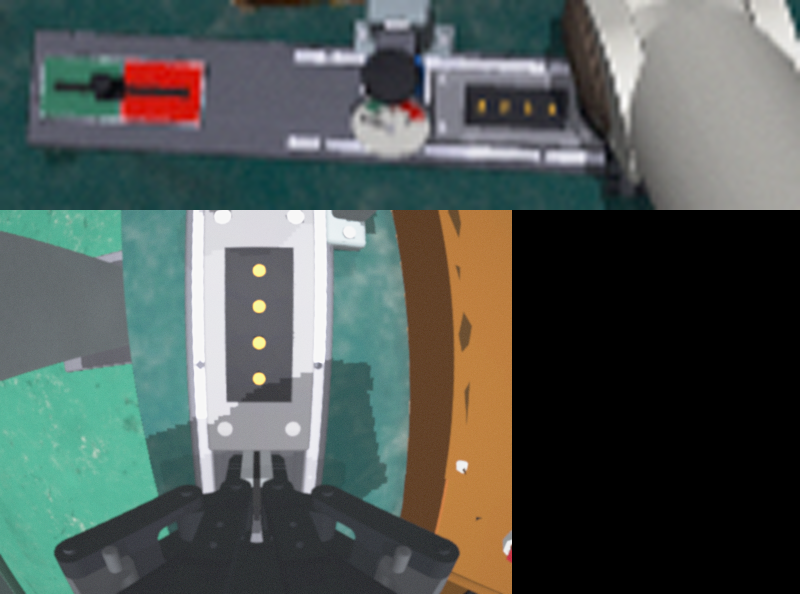

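```bash
cat >> h.py <<'E'
def pins(im):
    c=im[180:222,258:300 if 0 else 300].astype(int)
    c=im[190:212,240:296].astype(int)
    w=np.clip(c[...,2]-c[...,0]-25,0,None)
    ys,xs=np.mgrid[190:212,240:296];return np.array([(w*xs).sum(),(w*ys).sum()])/w.sum(),w.sum()
E
python3 - <<'E'
from h import *
s0=np.load("top0.npy",allow_pickle=True).item();s=arm.snapshot("top")
for k in(s0,s):
    p,n=pins(k["image"]);print(p,n,S(onplane(k,p,.038)))
w=np.load("w3.npy",allow_pickle=True).item()
for n,px in[("rend",(258,239.5)),("p1",(259,60)),("p4",(259,169)),("conR",(258,191.5)),("conL",(258,37))]:
    print(n,S(fplane(w,px,.038)).round(4))
E
```

```text
[259.55515239 201.99854862] 1378 [-0.00369122 -0.0757025 ]
[250.68343195 201.53846154] 1352 [-0.00362546 -0.04572708]
rend [ 0.0007 -0.1374]
p1 [ 0.0011 -0.0545]
p4 [ 0.0011 -0.1029]
conR [ 0.0007 -0.1134]
conL [ 0.0007 -0.044 ]
```

```bash
python3 - <<'E'
from h import *
s0=np.load("top0.npy",allow_pickle=True).item();s=arm.snapshot("top");cs=[]
for k,x0,x1 in((s0,268,291),(s,250,273)):
    c=k["image"][196:209,x0:x1].astype(int);w=np.clip(c[...,2]-c[...,0]-20,0,None)
    ys,xs=np.mgrid[196:209,x0:x1];p=np.array([(w*xs).sum(),(w*ys).sum()])/w.sum()
    q=S(onplane(k,p,.040));cs.append(q);print(p,w.sum(),q)
d=cs[1][1]-cs[0][1];print("shift",d,"channel",-.0713+d)
E
```

```text
[279.48663102 201.86764706] 748 [-1.21579223e-04 -1.42785484e-01]
[260.33858268 200.98687664] 762 [-0.00036154 -0.07814543]
shift 0.06464005746169223 channel -0.006659942538307775
```

```bash
python3 - <<'E'
from h import *
z=.026-TIP
arm.move_linear(W((0,-.143,z)),speed=.03)
arm.move_linear(W((0,-.165,z)),speed=.08)
s=arm.snapshot("top");w=arm.snapshot("wrist")
c=s["image"][196:209,247:271].astype(int);m=np.clip(c[...,2]-c[...,0]-20,0,None)
ys,xs=np.mgrid[196:209,247:271];p=np.array([(m*xs).sum(),(m*ys).sum()])/m.sum()
q=S(onplane(s,p,.040));print(p,m.sum(),q,"channel",q[1]+.0714)
hsv=w["image"].astype(int);mk=((hsv[...,2]-hsv[...,0])>60)&(hsv[...,1]>140);mk[:,:225]=0;mk[:,295:]=0;mk[190:]=0
n,l,st,ce=cv2.connectedComponentsWithStats(mk.astype(np.uint8))
P=[S(fplane(w,ce[i],.040)) for i in range(1,n) if st[i,4]>20];print(P)
arm.move_linear(W((0,-.165,.10)),speed=.2)
arm.move_linear(W((0,-.10,.19)),speed=.2)
st=arm.sense();print(st["t"],S(st["tcp_pos"]))
E
```

```text
[257.76050955 200.68407643] 785 [ 0.00023048 -0.06941624] channel 0.0019837607672866103
[array([ 0.00109438, -0.04720923]), array([ 0.00104943, -0.06295628]), array([ 0.00103594, -0.07876487]), array([ 0.00101309, -0.09449943])]
12.5 [-0.00089609 -0.10084578]
```

```bash
python3 - <<'E'
from h import *
w=arm.snapshot("wrist");np.save("w4.npy",w,allow_pickle=True)
cv2.imwrite("pics/w4.png",cv2.resize(w["image"],(800,600),interpolation=cv2.INTER_CUBIC))
print("cap exp",fproj(w,W((0,0,.168)))*1.5625)
E
```

```text
cap exp [403.2037565  105.75135496]
```

View pics/w4.png

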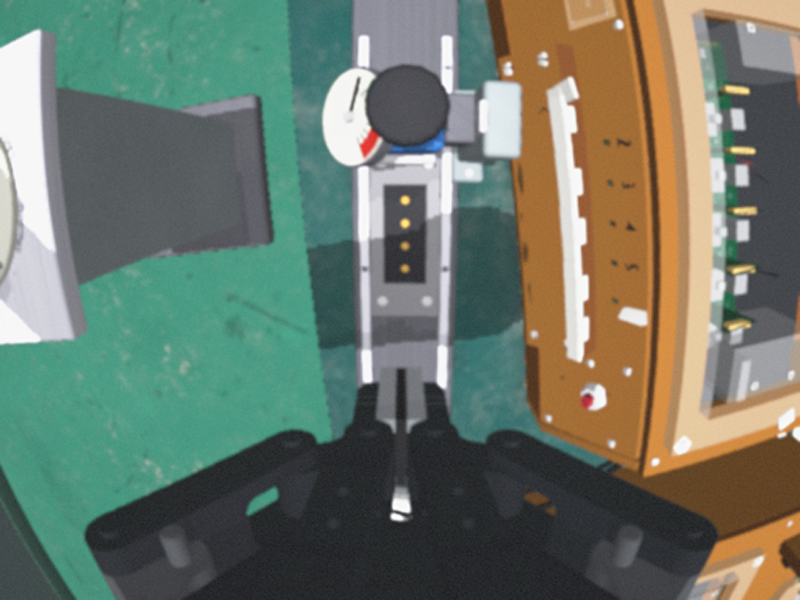

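The cap is at (407,105), matching the prediction within about 2 mm. The needle lies on its zero, up-left on the dial. I'll compare the pins with the cap, then press.

```bash
python3 - <<'E'
from h import *
w=np.load("w4.npy",allow_pickle=True).item()
cap=S(fplane(w,np.array((407,105.5))/1.5625-.2,.168));pin=np.mean([S(fplane(w,np.array((404.5,r))/1.5625-.2,.040)) for r in(200.5,223.3,245.5,268.5)],0)
ch=pin[1]+.0714-cap[1];print(cap,pin,"channel rel cap",ch)
if abs(ch)<.0025:
    x=cap[0]*.7
    arm.move_linear(W((x,0,.175)),speed=.15)
    arm.move_linear(W((x,0,.146)),speed=.1)
    r=arm.move_linear(W((x,0,.100)),speed=.02,force_limit=14.5)
    st=arm.sense();print(r,st["t"],st["tcp_pos"],st["contact_force"].round(2))
E
```

```text
[0.00140529 0.00023967] [ 0.00096116 -0.07047242] channel rel cap 0.0006879078790558552
True 15.45 [ 0.49300531 -0.01323511  0.11003019] [-2.19  0.1   7.74]
```

```bash
python3 - <<'E'
from h import *
for i in range(3):
    st=arm.sense();print(st["t"],st["tcp_pos"][2],st["contact_force"].round(2));arm.sleep(.1)
r=arm.move_linear(st["tcp_pos"]+[0,0,-.006],speed=.01,force_limit=9)
for i in range(3):
    st=arm.sense();print(r,st["t"],st["tcp_pos"][2],st["contact_force"].round(2));arm.sleep(.1)
E
```

```text
15.45 0.1100301897343738 [-2.19  0.1   7.74]
15.55 0.11003047052357436 [-1.53 -0.43  8.34]
15.65 0.11006520769543712 [-1.1   0.1   6.65]
True 16.0 0.11004565975313554 [-1.85 -0.82  7.36]
True 16.1 0.11007810309880932 [-1.34  0.32  7.43]
True 16.2 0.11010081258877087 [-1.88 -0.49  7.5 ]
```

```bash
python3 - <<'E'
from h import *
st=arm.sense();p=st["tcp_pos"].copy()
for k in range(1,13):
    arm.move_linear(p+[0,0,-.0005*k],speed=.01)
    f=np.mean([arm.sense()["contact_force"][2] for _ in range(1)]);print(k,round(f,1),arm.sense()["tcp_pos"][2].round(4))
    if f>16: break
arm.sleep(.3);print(arm.sense()["contact_force"].round(1),arm.sense()["t"])
arm.move_linear(p+[0,0,.06],speed=.06)
arm.move_linear(W((0,-.10,.19)),speed=.25)
w=arm.snapshot("wrist");s=arm.snapshot("top")
a=cv2.resize(w["image"][35:110,195:295],(400,300),interpolation=cv2.INTER_CUBIC)
b=cv2.resize(s["image"][185:215,218:258],(400,300),interpolation=cv2.INTER_CUBIC)
cv2.imwrite("pics/p6.png",np.hstack([a,b]));print(arm.sense()["t"])
E
```

```text
1 9.7 0.1099
2 14.6 0.1099
3 19.5 0.1098
[-6.9 -0.4 20.9] 17.35
19.1833
```

View pics/p6.png

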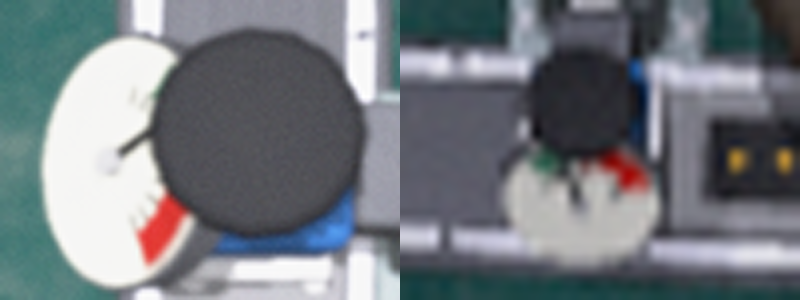

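The needle turned from pointing far left to about 25° left of up, which looks green. I'll confirm with one clear view from the robot's side, rectified to the dial plane.

```bash
python3 - <<'E'
from h import *
R=down(np.pi/2)
for p in[(-.10,-.075,.17),(-.085,-.075,.17),(-.07,-.08,.17),(-.05,-.08,.17)]:
    try: arm.move_linear(W(p),speed=.2);print(p);break
    except arm.PlanningError as e: print(e)
w=arm.snapshot("wrist");np.save("w5.npy",w,allow_pickle=True)
c0=np.array([-.036,0,.128]);g=np.linspace(-.04,.04,320);mp=np.zeros((320,320,2),np.float32)
o,a=load();Rz=np.array([[np.cos(a),-np.sin(a),0],[np.sin(a),np.cos(a),0],[0,0,1]])
for i,v in enumerate(-g):
    for j,u in enumerate(g):
        q=c0+u*np.array([0,-1,0])+v*np.array([.7071,0,.7071]);mp[i,j]=fproj(w,Rz@q+np.r_[o,0])
rect=cv2.remap(w["image"],mp[...,0],mp[...,1],cv2.INTER_CUBIC)
x,y=mp[160,160].astype(int);y=max(y,45)
raw=cv2.resize(w["image"][y-45:y+45,x-45:x+45],(400,400),interpolation=cv2.INTER_CUBIC)
cv2.imwrite("pics/p7.png",np.hstack([cv2.resize(rect,(400,400)),raw]));print(mp[160,160],arm.sense()["t"])
E
```

```text
(-0.1, -0.075, 0.17)
[342.53882 110.2427 ] 19.9083
```

View pics/p7.png

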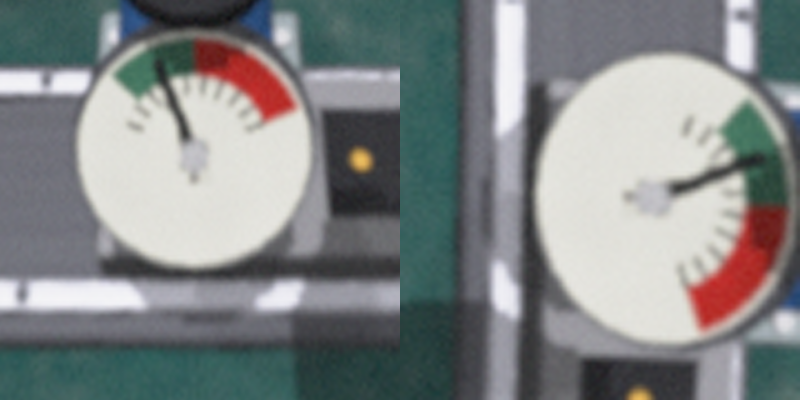

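The dial is clear: the needle is in the middle of the green sector, about 19° left of the 1.2 rad boundary at the top. I'll push the slide left.

```bash
python3 - <<'E'
from h import *
R=down(np.pi)
arm.move_linear(W((-.08,-.06,.21)),speed=.2)
arm.move_linear(W((-.05,.14,.21)),speed=.2,rotation=R)
arm.move_linear(W((-.002,.145,.08)),speed=.2)
r=arm.move_linear(W((-.002,.145,.009)),speed=.08,force_limit=8)
print(r,arm.sense()["contact_force"].round(1))
r=arm.move_linear(W((-.002,.225,.009)),speed=.03,force_limit=8)
st=arm.sense();print(r,S(st["tcp_pos"]),st["contact_force"].round(1),st["t"])
E
```

```text
False [ 0.1  0.  -0.4]
True [-0.00214277  0.19947685] [ 0.9 -1.9  0.1] 25.6333
```

```bash
python3 - <<'E'
from h import *
p=W((-.002,.200,.009))
for k in range(6):
    arm.move_linear(W((-.002,.1995+.0007*k,.009)),speed=.01)
    st=arm.sense();f=np.hypot(*st["contact_force"][:2]);print(S(st["tcp_pos"])[1].round(4),f.round(1))
    if f>9:break
arm.move_linear(W((-.002,.165,.009)),speed=.1)
arm.move_linear(W((-.002,.150,.14)),speed=.2)
arm.move_linear(W((-.08,.08,.22)),speed=.2)
w=arm.snapshot("wrist");arm.move_linear(W((-.08,-.25,.22)),speed=.25)
s=arm.snapshot("top")
im=s["image"];x0,y0=158,180;c=im[190:207,164:200].astype(int)
print("sum row knob"); 
k=cv2.resize(im[180:222,158:210],None,fx=5,fy=5,interpolation=cv2.INTER_CUBIC).astype(int)
dark=(k.sum(2)<150).astype(np.uint8);dark=cv2.erode(dark,np.ones((11,11),np.uint8))
n,l,stt,ce=cv2.connectedComponentsWithStats(dark)
for i in range(1,n):
    px=(ce[i]+.5)/5-.5+np.array([158,180]);print(ce[i],stt[i,4],S(onplane(s,px,.0575)).round(4))
print("expected knob crop px",(proj(s,W((0,.22,.0575)))-[158,180]+.5)*5-.5)
c=s["image"][196:209,247:271].astype(int);m=np.clip(c[...,2]-c[...,0]-20,0,None)
ys,xs=np.mgrid[196:209,247:271];q=np.array([(m*xs).sum(),(m*ys).sum()])/m.sum();print("pins px",q)
a=np.load("top0.npy",allow_pickle=True).item()["image"].astype(int);d=np.abs(a-im).sum(2)
for nm,(x,y) in dict(cut=(212,306/1.5625),ad=(525/1.5625,206),tape=(613/1.5625,302/1.5625)).items():
    x,y=int(x),int(y);print(nm,d[y-16:y+16,(x-20):(x+20)].max())
print(arm.sense()["t"],arm.sense()["contact_force"].round(1))
E
```

```text
0.1995 2.1
0.1996 3.1
0.1997 5.7
0.1998 5.6
0.1998 7.5
0.1999 8.3
sum row knob
[2.5825e+02 2.5000e-01] 4 [0.0608 0.0962]
[74.97701149 85.81992337] 261 [-0.0029  0.2138]
[ 55.93220339 157.54237288] 59 [-0.0511  0.2226]
expected knob crop px [65.98094018 81.06460368]
pins px [257.71948052 200.67662338]
cut 221
ad 607
tape 499
30.9167 [ 0.9 -0.  -0.7]
```

```bash
python3 - <<'E'
from h import *
arm.move_linear(W((-.08,.08,.22)),speed=.25)
arm.move_linear(W((-.03,.19,.22)),speed=.2)
w=arm.snapshot("wrist");np.save("w6.npy",w,allow_pickle=True);im=w["image"].astype(int)
T=w["camera_from_world"];print("cam",S(-T[:3,:3].T@T[:3,3]))
print("exp knob",fproj(w,W((0,.22,.0575))),"mid",fproj(w,W((0,.19,.0575))))
b,g,r=im[...,0],im[...,1],im[...,2]
x,y=fproj(w,W((0,.19,.02))).astype(int);X=slice(max(0,x-90),x+90);Y=slice(max(0,y-90),y+90)
def rep(n,mask,z):
    m=np.zeros(mask.shape,np.uint8);m[Y,X]=mask[Y,X];N,l,st,ce=cv2.connectedComponentsWithStats(m)
    for i in range(1,N):
        if st[i,4]<40: continue
        ys,xs=np.nonzero(l==i);q=np.array([S(fplane(w,(a,c),z)) for a,c in zip(xs,ys)])
        print(n,st[i],q.min(0).round(4),q.max(0).round(4),q.mean(0).round(4))
rep("red",(r>150)&(g<80),.02)
rep("dark",(r+g+b<200),.0575)
arm.move_linear(W((-.08,.06,.22)),speed=.25)
arm.move_linear(W((-.09,-.15,.22)),speed=.25)
arm.movej([1.376,.501,-.427,1.55,.221,1.138,-.21])
s=arm.snapshot("top")["image"].astype(int);a=np.load("top0.npy",allow_pickle=True).item()["image"].astype(int)
d=np.abs(a-s).sum(2);N,l,st,ce=cv2.connectedComponentsWithStats((d>90).astype(np.uint8))
for i in range(1,N):
    if st[i,4]>4: print(st[i],(ce[i]*1.5625).round())
print(arm.sense()["t"])
E
```

```text
cam [-0.10289031  0.19009807]
exp knob [283.19868636 200.13067589] mid [257.65232044 200.1431788 ]
red [218 179  39  28 896] [-0.0168  0.1388] [0.0197 0.1879] [0.0012 0.163 ]
red [333 199  14   8  70] [0.0101 0.2903] [0.0201 0.3094] [0.0143 0.3003]
dark [ 167  126   76   36 1467] [-0.0885  0.0841] [-0.0468  0.1723] [-0.0628  0.1164]
dark [224 187  70  19 409] [-0.0159  0.1507] [0.006  0.2314] [-0.0069  0.2048]
dark [167 234  32  14 301] [0.044  0.0736] [0.0632 0.1161] [0.054  0.0933]
dark [ 218  235   76   46 1507] [0.0446 0.1377] [0.1105 0.2366] [0.0875 0.188 ]
dark [172 275  31   6 121] [0.1041 0.0741] [0.1135 0.1161] [0.1094 0.0975]
dark [312 275  27   6 106] [0.1039 0.2622] [0.1129 0.2983] [0.109  0.2786]
[170 194  13   7  44] [276. 307.]
[244 194  54  17 547] [424. 315.]
[230 201   6   5  15] [364. 318.]
[469 245   8   3  12] [737. 383.]
[432 253  18  12  57] [687. 403.]
[423 265  24  13 129] [673. 425.]
[499 266  13   7  21] [790. 421.]
[434 269   3   3   6] [679. 422.]
[448 271   5   2   5] [703. 424.]
[454 273   5   3   5] [712. 428.]
[508 360   3   5   5] [796. 566.]
[499 374   5  10  10] [783. 591.]
36.6333
```

```bash
python3 - <<'E'
from h import *
w=np.load("w6.npy",allow_pickle=True).item();im=w["image"].astype(int).sum(2)
m=(im<200)[180:212,222:298];print([(222+i,int(v)) for i,v in enumerate(m.sum(0)) if v])
rows=[(180+i,np.nonzero(r)[0].min()+222,np.nonzero(r)[0].max()+222) for i,r in enumerate(m) if r.any()];print([tuple(map(int,r)) for r in rows])
E
```

```text
[(224, 1), (225, 3), (226, 3), (227, 3), (228, 3), (229, 3), (230, 3), (231, 3), (232, 3), (233, 3), (234, 3), (235, 3), (236, 3), (237, 3), (238, 3), (239, 3), (240, 3), (241, 3), (242, 3), (243, 3), (244, 3), (245, 3), (246, 3), (247, 3), (248, 3), (249, 3), (250, 3), (251, 3), (252, 3), (253, 3), (254, 3), (255, 3), (256, 3), (257, 3), (258, 3), (259, 2), (260, 3), (261, 3), (262, 3), (263, 3), (264, 4), (265, 3), (266, 3), (267, 3), (268, 3), (269, 4), (270, 4), (271, 4), (272, 5), (273, 5), (274, 5), (275, 7), (276, 12), (277, 14), (278, 14), (279, 15), (280, 18), (281, 18), (282, 19), (283, 18), (284, 18), (285, 19), (286, 18), (287, 18), (288, 17), (289, 9), (290, 4), (291, 4), (292, 4), (293, 3)]
[(187, 277, 285), (188, 276, 288), (189, 276, 288), (190, 275, 288), (191, 264, 289), (192, 225, 293), (193, 224, 293), (194, 225, 293), (195, 272, 292), (196, 275, 289), (197, 276, 288), (198, 276, 288), (199, 276, 288), (200, 277, 289), (201, 278, 289), (202, 279, 289), (203, 280, 288), (204, 280, 288), (205, 281, 287)]
```

The knob top is centred at column 283–284 against 283.2 expected for the end stop. The top view shows no change at the bystanders.

```bash
python3 -c "
from plant import arm
print(arm.job_done())"
```

```text
the job is handed in; nothing more can be done
None
```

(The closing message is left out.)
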